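# Start the clamp screw of a leaf drill jig

## Robot

A 7-joint arm with a two-finger parallel gripper is mounted at the origin on a cart in front of the work surface, level with it; the furniture and walls round the work are solid. World frame = base frame: x ahead of the robot, y to its left, z up, the work surface at z = 0. Lengths are in m, angles in rad, forces in N, time in s.
With the tool pointing down it reaches from about 0.4 to 0.85 m from the base axis. Payload 4.5 kg.
Tool frame: the origin (TCP) lies on the front face of the gripper's body, between the roots of the fingers; the fingertips stand env.tcp_to_tips ahead of it and the grasp point (between the pads) lies 45 mm ahead of it (env.tcp_to_tips is the distance from the TCP to the fingertips, in m); z points along the fingers, y is the line along which they close (so a half turn about z gives the same grasp; the last joint's range is limited). The gripper opens to 88 mm and grips with 3 to 60 N. Pads are 18 mm wide; open, the fingers measure 123 mm over their backs; the gripper's body (75 mm by 187 mm) begins 45 mm behind the grasp point.
Start: joints at [1.206, 0.689, -0.195, 1.565, 0.157, 0.902, -0.215], TCP at [0.243, -0.576, 0.303] pointing down, gripper open.
Joint ranges: [-3.01, 3.01], [-0.46, 2.08], [-1.47, 1.51], [0.13, 2.56], [-1, 4.14], [0.04, 2.09], [-2.66, 2.66]. Speed limits (rad/s): [2.57, 2.57, 3.14, 3.14, 3.14, 3.14, 3.14].

## Interface

Orientations are given as a unit quaternion [x, y, z, w].
In Python, from rig import readout, cams, workorder, env gives the robot as it stands. The module is installed in compiled form; this text tells all that it offers.
- The arm moves only by the tool apply_moves, never from a script. Its argument "commands" is a list that holds one entry, the list of rows, each a list of 7 numbers: the shift along the tool's x, y, z in mm, then the turn, a rotation vector about the tool's x, y, z in rad, then the closure in counts, from 0 (fully open) to 255 (shut). A call has 1 to 8 rows; each row shifts and turns the commanded pose from where the row before left it, along the tool's axes as they then stand; what a row does not reach is not made up. A row lasts 1/12 s, in which the tool goes at most 41.7 mm and 7.16 degrees, less where a joint would pass 70% of its speed; a pose out of reach is approached as far as the arm can. A call is refused whole if a number of a shift passes 41.7 or a number of a turn 0.125, either way. A call with a gripper value outside its range is refused whole. The fingers move at their own pace and stop on an object; "grip_force" is the grip in N (left out, the last holds). Time passes only in rows, so rows that do not move let the fingers close. It gives the time, the measured TCP pose, the force, the opening and the grip force at its end, in the units of the state.
- readout.get_obs(): the state, without advancing time (a new reading comes with each control period).
- cams.snapshot(name): name is "side" or "top"; returns the picture (400x640x3 uint8, red, green, blue); there is no depth.
- cams.camera_params(name): a dict with "K" (3x3 intrinsics, pixels), "view" (4x4, takes a point from world to camera coordinates). Camera axes: x right, y up, looking along -z (the intrinsics and any distortion apply to the point x, -y, -z); pixel columns grow to the right and rows downward; lengths in m; the calibration is good to about 2 mm. A picture is of the moment at which its call begins. camera_params takes no time and is no camera call.
- workorder.close_job(): hands the job in; it is judged then, once.
The state is a dict: "t": time; "joint_positions": joint angles; "joint_vel": joint speeds; "joint_efforts": joint torques, N m; "eef_pos": TCP position; "orientation": TCP orientation; "wrist_force": force on the tool from outside, world axes, zero at the start; "moment": the same for the moment, N m; "opening": finger opening in m; "grip_force": force on a finger pad.
Only numpy, scipy, OpenCV 4.12 (cv2) and the standard library are available. Lean on these libraries where they do the work, as an engineer would, in place of code of your own. Each camera call takes 0.05 s, during which the arm holds its last target. There are 200 camera calls.

## Task

A pine offcut lies in the drill jig on the bench. Press the ribbed pad of the jig's sprung leaf down until the catch snaps over its lip and holds it shut by itself. Then start the clamp screw as you would any coarse thread: turn the knob backward (anticlockwise from above) until you feel the thread drop, then forward (clockwise) one full turn, so that the leaf is safe but the wood is not yet nipped and I can still slide it against its end stop. Finish with the knob still gripped in the fingers, keeping the screw started like that; do not let go, and leave the things lying round the jig where they are.

Things in the scene. Friction and masses are not known exactly. Their poses are not given: they have to be found in the camera images.
- jig: The drill jig: grey base 250 x 130 x 16 mm fixed to the bench. Origin at the centre of its underside; x runs from the catch (near end) to the hinge (far end), z up. On it: hinge axis at x = +105 mm, 40 mm up, along y; screw and boss axis at x = -15 mm; pad at x = -78 mm; catch at x = -107 to -125 mm, up to 70 mm high. All on the centre line.
- press_pad (a point): Middle of the top of the black ribbed pad (24 x 52 mm) on the tail of the leaf, where it is pressed. The aluminium leaf is 84 mm wide, 8 mm thick, top 46 mm above the bench when shut. The pad is about 100 mm above the bench with the leaf up, 49 mm with it shut, and swings about the hinge, 183 mm away. Axes of the leaf: x towards the hinge, z square to it, up.
- leaf (a joint): Opening of the leaf, rad: 0.30 sprung up (start), 0 shut, -0.02 hard down on its buffers. Pressed at the pad it takes 6 to 8 N, up to about 15 N near the bottom, where the lip at its end pushes the catch aside. The catch snaps over the lip at about 0 and then holds the leaf at about 0.008. Pressing on to the buffers does no harm.
- catch_nose (a point): Inner edge of the nose of the sprung steel catch, 24 mm wide, that stands on the base in front of the leaf's tail; it swings outward as the lip passes and snaps back over it. 47 mm above the bench, 29 mm from the pad.
- knob (a point): Centre of the black lobed knob, on the screw's axis: 44 mm across, 32 mm tall (16 up, 16 down), round enough to grip at any angle; white mark on top. Below it a 22 mm collar, 7 mm tall. It tilts with the open leaf. With the leaf shut it stands about 85 mm above the bench, falls about 5 mm in the drop, then 6 mm for each turn forward. x, y turn with it, z is the screw's axis.
- screw: Captive steel clamp screw (0.12 kg with knob), 6 mm pitch, right-hand; turns and slides up and down (24 mm) in the leaf. Origin on the axis at its lower end, z up. When the leaf shuts it stands loose on the boss's thread. Turned backward it rides up and drops off the thread's end after 0.6 to 2.1 rad. Turns easily (0.02 to 0.1 N m) and stays where it is left.
- boss: Brass threaded tube, 36 mm across, 20.5 mm tall, on the base under the knob. Origin at the centre of its foot, 16 mm above the bench, z up. The screw's origin is about 18 mm above it when it first stands on the thread, about 14 mm after the drop, about 7.5 mm one turn later. A grip that holds the screw up stops the drop: press down lightly (about 5 N) or let go to let it fall.
- work: Pine offcut lying loose in the jig's nest under the leaf, 60 x 120 x 18 mm; origin at the centre of its underside. Not to be handled.
- tape: Yellow tape measure standing on the bench, 34 x 78 x 66 mm; origin at the centre of its underside. Leave it alone.
- screws: Card box of screws, 60 x 90 x 46 mm; origin at the centre of its underside. Leave it alone.
- pencil: Red flat carpenter's pencil, 13 x 180 x 8 mm, lying in front of the jig; origin at the centre of its underside. Leave it alone.
- square: Try square, 115 x 161 x 17 mm, lying flat to the left; origin at the centre of its underside. Leave it alone.

How it is judged:
On the way, in this order (a step that is already met when the one before it is completed fails the run):
1. The leaf is held shut by the catch alone, with the fingers off it (value of joint leaf below 0.02 rad and contact force between each of the arm, the fingers and leaf below 0.3 N), for 0.3 s.
2. The screw has been turned backward to the end of the boss's thread, still riding on top of it (value of joint leaf below 0.02 rad and z of screw in the frame of boss above 0.0178 m and angle between the x axis of screw and the x axis of boss, either way round below 0.45 rad), for 0.02 s.
3. The screw has dropped off the thread's end by about a pitch (value of joint leaf below 0.02 rad and z of screw in the frame of boss below 0.0152 m), for 0.1 s.
At the end, for the whole second after the job is handed in: The leaf is shut under its catch (within 0.02 rad), the screw stands in the boss's thread about one turn below its drop (0.6 to 1.4 turns: its lower end 4.9 to 9.7 mm above the boss's foot), at rest, and the fingers still grip the knob (more than 2 N) (value of joint leaf below 0.02 rad and z of screw in the frame of boss between 0.0049 and 0.0097 m and horizontal distance between screw and boss below 0.003 m and contact force between the fingers and screw above 2 N and angular speed of screw below 0.3 rad/s); the arm keeps its last pose, push and grip.
It fails at once if The tape measure is pushed more than 30 mm from where it lay (distance of tape from where it was at the start of the episode above 0.03 m).
It fails at once if The box of screws is pushed more than 30 mm from where it lay (distance of screws from where it was at the start of the episode above 0.03 m).
It fails at once if The pencil is pushed more than 30 mm from where it lay (distance of pencil from where it was at the start of the episode above 0.03 m).
It fails at once if The try square is pushed more than 30 mm from where it lay (distance of square from where it was at the start of the episode above 0.03 m).
It fails at once if The offcut is knocked out of its nest (distance of work from where it was at the start of the episode above 0.025 m).
It also fails if it takes over 72 s, if anything falls off the work surface, if the arm or the gripper's body presses on something with over 40 N, if the wrist force passes 120 N, or if a joint passes its speed limit or range.

## Working session

There is one attempt and no reset: what is moved stays moved. The work goes in short steps, Python scripts to look and compute and a tool call to move; the robot and the scene stay as the last step left them, time stands still between calls to the robot, and variables do not carry over. Pictures are saved under pics/ and viewed, at most 10 in all, crops included, and the job is handed in when it is done.

Besides the shell and the picture viewer there is one more tool, called as a command line: name --argument value ..., lists and objects as JSON in quotes. apply_moves: Moves the arm, as the interface text tells. Its arguments: {"type":"object","properties":{"commands":{"type":"array"},"grip_force":{"type":"number"}},"required":["commands"]}

```bash
mkdir -p pics
python3 - <<'E'
from rig import readout,cams,env
import cv2,numpy as np
for n in("side","top"):
    cv2.imwrite(f"pics/{n}0.png",cams.snapshot(n)[:,:,::-1])
    p=cams.camera_params(n);print(n,{k:np.round(v,4).tolist() for k,v in p.items()})
print(env.tcp_to_tips,{k:np.round(v,3) for k,v in readout.get_obs().items()})
E
```

```text
side {'K': [[382.6203, 0.0, 321.5849], [0.0, 382.6203, 199.2638], [0.0, 0.0, 1.0]], 'view': [[-0.9102, -0.4139, -0.0133, 0.5573], [0.1877, -0.4409, 0.8777, -0.1212], [-0.3692, 0.7964, 0.479, -0.9837], [0.0, 0.0, 0.0, 1.0]]}
top {'K': [[385.267, 0.0, 322.573], [0.0, 385.267, 205.9886], [0.0, 0.0, 1.0]], 'view': [[-0.0253, -0.9995, -0.0176, 0.1066], [0.9924, -0.0272, 0.1196, -0.5645], [-0.1201, -0.0145, 0.9927, -0.9858], [0.0, 0.0, 0.0, 1.0]]}
0.064 {'t': np.float64(0.1), 'joint_positions': array([ 1.206,  0.69 , -0.195,  1.566,  0.157,  0.903, -0.215]), 'joint_vel': array([-0.001, -0.003, -0.001, -0.002,  0.002, -0.002,  0.   ]), 'joint_efforts': array([-3.0000e-03, -5.2849e+01, -1.2720e+00, -1.5384e+01, -5.3000e-02,
        2.0000e-03,  0.0000e+00]), 'eef_pos': array([ 0.242, -0.576,  0.302]), 'orientation': array([ 0.98 ,  0.198, -0.   , -0.001]), 'wrist_force': array([-0.086,  0.892, -0.607]), 'moment': array([0.024, 0.019, 0.001]), 'grip_force': np.float64(0.0), 'opening': np.float64(0.088)}
```

View pics/side0.png

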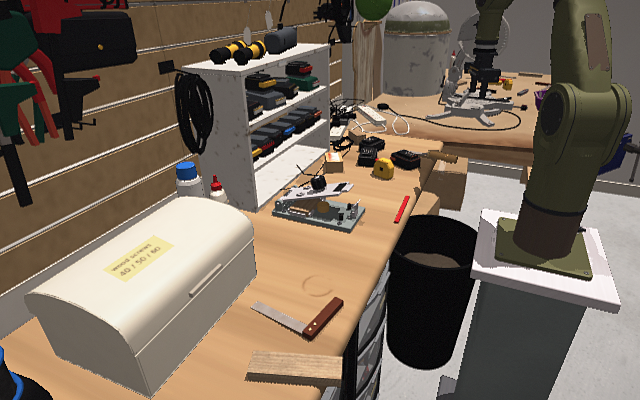

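View pics/top0.png

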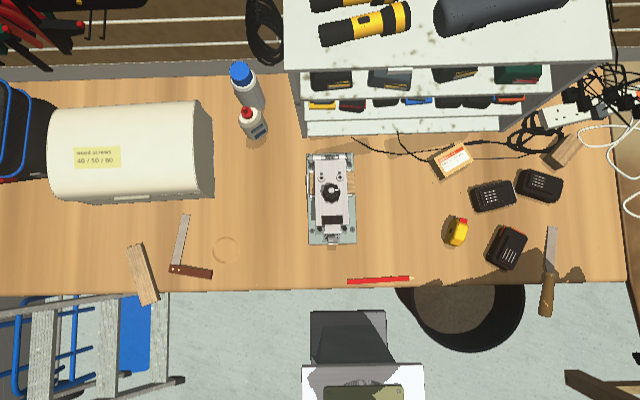

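The top view shows the jig at about (330,200), with the knob at (331,193) and the catch end towards the robot. The pencil is at (380,280), the tape at (455,232) and the shelf behind the jig. I'll enlarge the jig in both pictures.

Run:
```python
import cv2
t=cv2.imread("pics/top0.png")[140:256,290:370];s=cv2.imread("pics/side0.png")[165:240,265:375]
a=cv2.resize(t,None,fx=5,fy=5,interpolation=cv2.INTER_CUBIC);b=cv2.resize(s,None,fx=7,fy=7,interpolation=cv2.INTER_CUBIC)
cv2.imwrite("pics/tc.png",a);cv2.imwrite("pics/sc.png",b)
```

```text
(no output)
```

View pics/tc.png

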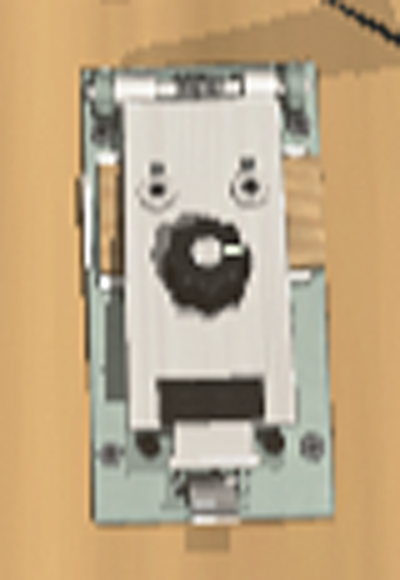

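View pics/sc.png

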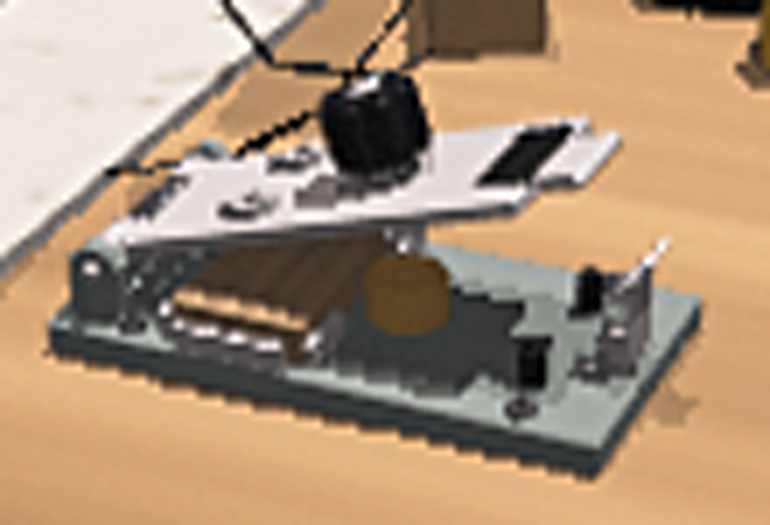

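The jig lies with its catch end towards the robot and the leaf up, as expected. Next I'll fit its pose from the base corners in both crops.

```bash
cat > h.py <<'E'
from rig import readout,cams,env
import numpy as np,cv2
from scipy.optimize import least_squares
from scipy.spatial.transform import Rotation as R
def proj(n,P):
    p=cams.camera_params(n);V=np.array(p["view"]);c=np.atleast_2d(P)@V[:3,:3].T+V[:3,3]
    q=np.c_[c[:,0],-c[:,1],-c[:,2]]@np.array(p["K"]).T;return q[:,:2]/q[:,2:]
def ray(n,uv,z):
    return least_squares(lambda a:(proj(n,[a[0],a[1],z])-uv).ravel(),[.55,0]).x
def J(j,P):
    P=np.atleast_2d(np.array(P,float));c,s=np.cos(j[2]),np.sin(j[2]);return P@np.array([[c,s,0],[-s,c,0],[0,0,1]])+[j[0],j[1],0]
def st():
    o=readout.get_obs();r=R.from_quat(o["orientation"]).as_matrix()
    print("t%.2f"%o["t"],"tcp",np.round(o["eef_pos"]*1e3,1),"xax yaw %.3f"%np.arctan2(r[1,0],r[0,0]),"z",np.round(r[:,2],3),"q",np.round(o["joint_positions"],2),"F",np.round(o["wrist_force"],1),"op %.4f gf %.1f"%(o["opening"],o["grip_force"]))
    return o,r
E
cat > fit.py <<'E'
from h import *
T=(np.array([[95,518],[333,516],[83,67],[316,66]])+.5)/5-.5+[290,140]
S=(np.array([[597,446],[700,303],[52,328]])+.5)/7-.5+[265,165]
PT=[[-.125,.065,.016],[-.125,-.065,.016],[.125,.065,.016],[.125,-.065,.016]]
PS=[PT[0],PT[1],PT[2]]
f=lambda a:np.r_[(proj("top",J(a,PT))-T).ravel(),(proj("side",J(a,PS))-S).ravel()]
r=least_squares(f,[.6,.05,0]);j=r.x;print(j,np.round(r.fun,2))
np.save("jig.npy",j)
c,s=np.cos(.3),np.sin(.3)
def op(x,z): return [.105+(x-.105)*c+(z-.04)*s,0,.04+(z-.04)*c-(x-.105)*s]
pts=[op(-.078,.049),op(-.015,.101)]
print("pred pad,knobtop px top",(proj("top",J(j,pts))-[290,140])*5, "world",J(j,pts+[[-.078,0,.049],[-.015,0,.085],[-.107,0,.07]]))
print("shelf foot",ray("top",[330,135],0.0),"tape",ray("top",[455,232],.03),"pencil",ray("top",[348,281],0))
o,r=st();print(r)
E
python3 fit.py
```

```text
[ 0.59172196  0.06931964 -0.00069655] [-0.94  1.39  0.22  0.57 -0.36  0.14  0.41 -1.01 -0.13 -0.05  0.62 -1.4
 -1.34 -1.42]
pred pad,knobtop px top [[208.01520349 398.02779287]
 [204.07082464 235.93595954]] world [[0.52455508 0.06936642 0.10267823]
 [0.60010831 0.06931379 0.13373795]
 [0.51372198 0.06937397 0.049     ]
 [0.57672196 0.06933008 0.085     ]
 [0.48472198 0.06939417 0.07      ]]
shelf foot [0.77100556 0.06635351] tape [ 0.48941701 -0.25395792] pencil [0.36744909 0.02934642]
t0.10 tcp [ 242.5 -575.5  302. ] xax yaw 0.399 z [-0.001  0.001 -1.   ] q [ 1.21  0.69 -0.19  1.57  0.16  0.9  -0.22] F [-0.1  0.9 -0.6] op 0.0881 gf 0.0
[[ 9.21489470e-01  3.88402647e-01 -7.34811618e-04]
 [ 3.88403329e-01 -9.21488284e-01  1.48216474e-03]
 [-1.01443590e-04 -1.65120248e-03 -9.99998632e-01]]
```

apply_moves --commands '[[[28,-27,4,0,0,0,255],[28,-27,4,0,0,0,255],[28,-27,4,0,0,0,255],[28,-27,4,0,0,0,255],[28,-27,4,0,0,0,255],[28,-27,4,0,0,0,255],[28,-27,4,0,0,0,255],[28,-27,4,0,0,0,255]]]'

```text
t: 0.77
eef_pos: [0.3655, -0.2882, 0.2705]
orientation: [0.98, 0.198, -0.0, -0.0]
wrist_force: [1.2, -0.3, 1.7]
opening: 0.0372
grip_force: 0.0
```

apply_moves --commands '[[[28,-27,4,0,0,0,255],[28,-27,4,0,0,0,255],[28,-27,4,0,0,0,255],[28,-27,4,0,0,0,255],[28,-27,4,0,0,0,255],[28,-27,4,0,0,0,255],[28,-27,4,0,0,0,255],[28,-27,4,0,0,0,255]]]'

```text
t: 1.43
eef_pos: [0.4881, -0.0019, 0.2383]
orientation: [0.98, 0.198, -0.0, 0.0]
wrist_force: [0.8, -0.7, 0.6]
opening: 0.0008
grip_force: 0.0
```

apply_moves --commands '[[[0,0,0,0,0,0.1,255],[0,0,0,0,0,0.1,255],[0,0,0,0,0,0.1,255],[0,0,0,0,0,0.1,255],[0,0,0,0,0,0,255],[0,0,0,0,0,0,255]]]'

```text
t: 1.93
eef_pos: [0.4877, -0.0038, 0.2385]
orientation: [1.0, 0.001, -0.0, 0.0]
wrist_force: [0.1, -0.8, -0.7]
opening: -0.0
grip_force: 0.0
```

```bash
python3 -c "
from h import *
st()"
```

```text
t1.93 tcp [487.7  -3.8 238.5] xax yaw 0.002 z [-0. -0. -1.] q [-0.12  0.62  0.06  2.05 -0.07  0.48 -1.58] F [ 0.1 -0.8 -0.7] op -0.0000 gf 0.0
```

apply_moves --commands '[[[18,-36,20,0,0,0,255],[18,-36,20,0,0,0,255],[0,0,13,0,0,0,255],[0,0,0,0,0,0,255]]]'

```text
t: 2.27
eef_pos: [0.5206, 0.0654, 0.1863]
orientation: [1.0, 0.003, -0.002, -0.001]
wrist_force: [-0.6, -1.5, -0.5]
opening: 0.0001
grip_force: 0.0
```

```bash
python3 -c "
from h import *
st()
j=np.load('jig.npy')
a=cams.snapshot('side')[150:250,255:385];b=cams.snapshot('top')[140:260,280:380]
a=cv2.resize(a,None,fx=4,fy=4,interpolation=2);b=cv2.resize(b,None,fx=4,fy=4,interpolation=2)
c=np.zeros((480,920,3),'uint8');c[:400,:520]=a;c[:480,520:]=b;cv2.imwrite('pics/p1.png',cv2.resize(c,(798,416))[:,:,::-1])"
```

```text
t2.27 tcp [520.6  65.4 186.3] xax yaw 0.006 z [-0.004  0.001 -1.   ] q [-0.25  0.74  0.06  1.97 -0.11  0.43 -1.67] F [-0.6 -1.5 -0.5] op 0.0001 gf 0.0
```

View pics/p1.png

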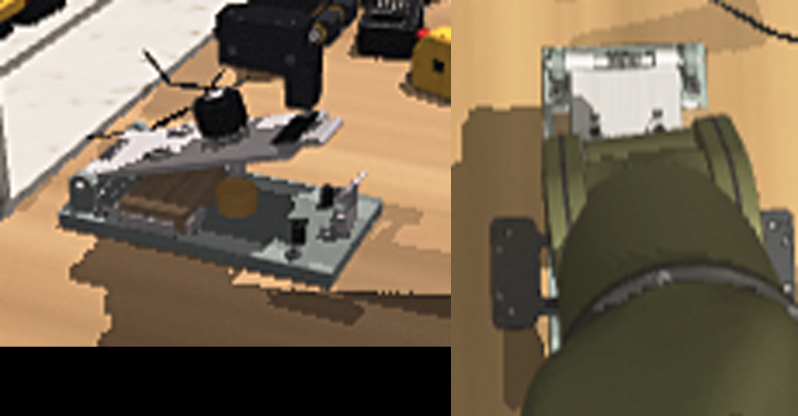

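The closed fingertips stand just above the black pad. I'll press down along the pad's arc.

apply_moves --commands '[[[0,0,10,0,0,0,255],[0,0,10,0,0,0,255],[-1,0,10,0,0,0,255],[-1,0,10,0,0,0,255],[-2,0,10,0,0,0,255],[-2,0,9,0,0,0,255],[-1,0,8,0,0,0,255],[0,0,0,0,0,0,255]]]'

```text
t: 3.03
eef_pos: [0.5121, 0.0614, 0.1205]
orientation: [1.0, -0.001, -0.002, 0.001]
wrist_force: [-2.1, -0.9, 5.9]
opening: 0.0005
grip_force: 3.0
```

apply_moves --commands '[[[0,0,3,0,0,0,255],[0,0,3,0,0,0,255],[0,0,3,0,0,0,255],[0,0,2,0,0,0,255],[0,0,0,0,0,0,255]]]'

```text
t: 3.45
eef_pos: [0.5116, 0.0614, 0.1102]
orientation: [1.0, -0.001, -0.003, 0.001]
wrist_force: [-4.2, -0.9, 7.8]
opening: 0.0005
grip_force: 3.7
```

apply_moves --commands '[[[0,-2,3,0,0,0,255],[0,-2,3,0,0,0,255],[0,-2,2,0,0,0,255],[0,0,0,0,0,0,255],[0,0,0,0,0,0,255]]]'

```text
t: 3.87
eef_pos: [0.5114, 0.062, 0.1078]
orientation: [1.0, -0.004, -0.002, 0.004]
wrist_force: [-14.6, -11.4, 63.9]
opening: 0.0001
grip_force: 31.7
```

apply_moves --commands '[[[0,0,-6,0,0,0,255],[0,0,-14,0,0,0,255],[0,0,-30,0,0,0,255],[0,0,-36,0,0,0,100],[0,0,-20,0,0,0,0],[0,0,0,0,0,0,0],[0,0,0,0,0,0,0]]]'

```text
t: 4.45
eef_pos: [0.5146, 0.0683, 0.2092]
orientation: [1.0, -0.001, 0.001, -0.0]
wrist_force: [0.3, 0.5, -0.2]
opening: 0.0248
grip_force: 0.0
```

```bash
python3 -c "
from h import *
st()
a=cams.snapshot('side')[150:250,255:385]
cv2.imwrite('pics/p2.png',cv2.resize(a,None,fx=6,fy=6,interpolation=2)[:,:,::-1])
j=np.load('jig.npy');print((proj('side',J(j,[[-.015,0,.101],[-.015,0,.085],[-.015,0,.069],[-.078,0,.049],[-.107,0,.047]]))-[255,150])*6)
"
```

```text
t4.45 tcp [514.6  68.3 209.2] xax yaw -0.002 z [ 0.002  0.    -1.   ] q [-0.27  0.7   0.08  1.98 -0.11  0.46 -1.68] F [ 0.3  0.5 -0.2] op 0.0248 gf 0.0
[[404.36713946 200.86458944]
 [404.77821627 230.81333298]
 [405.18360772 260.34787345]
 [526.03507396 321.55735229]
 [583.06827558 337.0414977 ]]
```

View pics/p2.png

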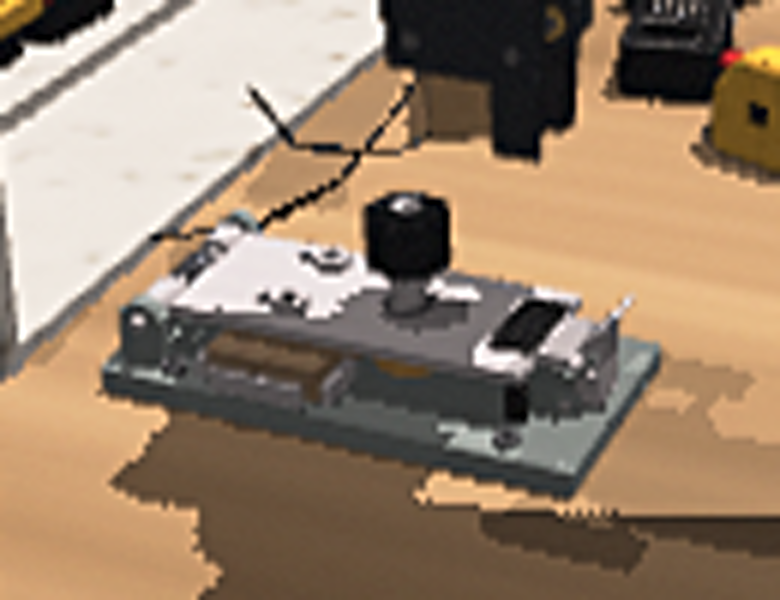

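The leaf is shut under the catch, with the knob at crop (407,237), close to the predicted (405,231). I'll move over it and grip.

apply_moves --commands '[[[21,0,0,0,0,0,0],[21,0,0,0,0,0,0],[20,0,0,0,0,0,0],[0,0,0,0,0,0,0],[0,0,0,0,0,0,0],[0,0,0,0,0,0,0]]]'

```text
t: 5.0
eef_pos: [0.5744, 0.0685, 0.2071]
orientation: [1.0, -0.001, -0.002, 0.0]
wrist_force: [-0.1, 0.0, -0.3]
opening: 0.0691
grip_force: 0.0
```

```bash
python3 -c "
from h import *
st()"
```

```text
t5.00 tcp [574.4  68.5 207.1] xax yaw -0.001 z [-0.004 -0.001 -1.   ] q [-0.25  0.76  0.08  1.8  -0.1   0.59 -1.67] F [-0.1  0.  -0.3] op 0.0691 gf 0.0
```

apply_moves --commands '[[[1,0,0,0,0,0,0],[1,0,20,0,0,0,0],[0,0,20,0,0,0,0],[0,0,20,0,0,0,0],[0,0,17,0,0,0,0],[0,0,0,0,0,0,0]]]'

```text
t: 5.5
eef_pos: [0.5754, 0.0687, 0.1286]
orientation: [1.0, -0.0, -0.003, 0.0]
wrist_force: [0.5, -0.5, -0.3]
opening: 0.088
grip_force: 0.0
```

apply_moves --commands '[[[0,0,0,0,0,0,255],[0,0,0,0,0,0,255],[0,0,0,0,0,0,255],[0,0,0,0,0,0,255],[0,0,0,0,0,0,255],[0,0,0,0,0,0,255],[0,0,0,0,0,0,255]]]' --grip_force 12

```text
t: 6.08
eef_pos: [0.5784, 0.0688, 0.132]
orientation: [1.0, -0.001, 0.0, -0.0]
wrist_force: [-0.7, 3.5, 0.6]
opening: 0.0437
grip_force: 9.5
```

```bash
python3 -c "
from h import *
st()
a=cams.snapshot('side')[150:250,255:385]
cv2.imwrite('pics/p3.png',cv2.resize(a,None,fx=6,fy=6,interpolation=2)[:,:,::-1])"
```

```text
t6.08 tcp [578.4  68.8 132. ] xax yaw -0.001 z [ 0.001  0.    -1.   ] q [-0.23  0.88  0.06  1.83 -0.11  0.44 -1.66] F [-0.7  3.5  0.6] op 0.0437 gf 9.5
```

View pics/p3.png

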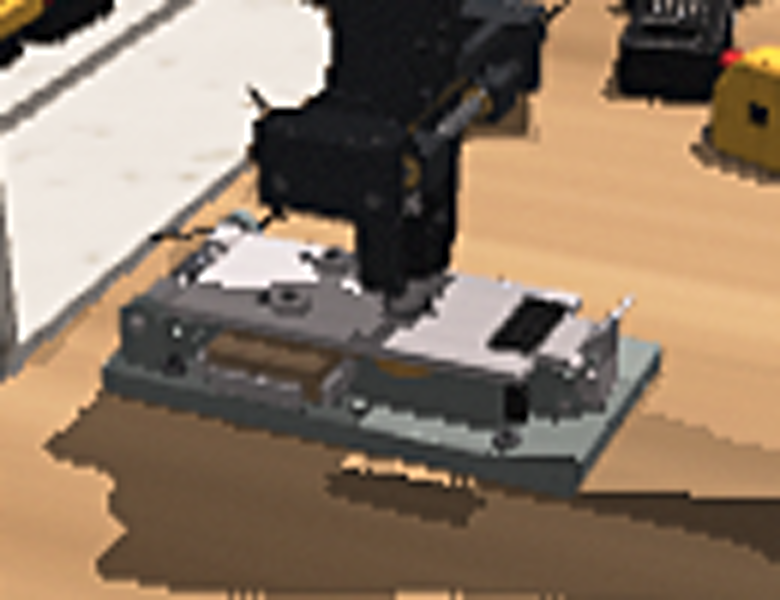

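The knob is gripped at an opening of 43.7 mm. Turning backward now.

apply_moves --commands '[[[0,0,0,0,0,-0.1,255],[0,0,0,0,0,-0.1,255],[0,0,0,0,0,-0.1,255],[0,0,0,0,0,-0.1,255],[0,0,0,0,0,-0.1,255]]]'

```text
t: 6.55
eef_pos: [0.5785, 0.0687, 0.1323]
orientation: [0.968, 0.249, 0.0, 0.0]
wrist_force: [-0.3, -0.0, 5.8]
opening: 0.0435
grip_force: 12.0
```

```bash
python3 -c "
from h import *
st()"
```

```text
t6.55 tcp [578.5  68.7 132.3] xax yaw 0.503 z [ 0.001 -0.    -1.   ] q [-0.17  0.88 -0.05  1.82  0.1   0.44 -1.35] F [-0.3 -0.   5.8] op 0.0435 gf 12.0
```

apply_moves --commands '[[[0,0,0,0,0,-0.1,255],[0,0,0,0,0,-0.1,255],[0,0,0,0,0,-0.1,255]]]'

```text
t: 6.8
eef_pos: [0.5785, 0.0686, 0.1325]
orientation: [0.92, 0.391, 0.0, 0.0]
wrist_force: [-1.1, -0.2, 7.4]
opening: 0.0434
grip_force: 12.0
```

apply_moves --commands '[[[0,0,0,0,0,-0.1,255],[0,0,0,0,0,-0.1,255],[0,0,0,0,0,-0.1,255]]]'

```text
t: 7.05
eef_pos: [0.5786, 0.0685, 0.1327]
orientation: [0.852, 0.524, 0.0, 0.0]
wrist_force: [-1.2, -0.6, 7.8]
opening: 0.0437
grip_force: 12.0
```

apply_moves --commands '[[[0,0,0,0,0,-0.1,255],[0,0,0,0,0,-0.1,255],[0,0,0,0,0,-0.1,255]]]'

```text
t: 7.3
eef_pos: [0.5787, 0.0685, 0.1326]
orientation: [0.764, 0.645, 0.0, 0.001]
wrist_force: [-0.1, 0.3, 7.4]
opening: 0.0437
grip_force: 12.0
```

apply_moves --commands '[[[0,0,0,0,0,-0.1,255],[0,0,0,0,0,-0.1,255],[0,0,0,0,0,-0.1,255]]]'

```text
t: 7.55
eef_pos: [0.5788, 0.0685, 0.1318]
orientation: [0.659, 0.752, 0.0, 0.001]
wrist_force: [0.8, -0.3, -0.6]
opening: 0.0436
grip_force: 12.0
```

The upward force has vanished, so the screw is off the thread's end with the grip holding it up. I'll follow it down.

apply_moves --commands '[[[0,0,1.5,0,0,0,255],[0,0,1.5,0,0,0,255],[0,0,1,0,0,0,255],[0,0,0,0,0,0,255],[0,0,0,0,0,0,255]]]'

```text
t: 7.97
eef_pos: [0.5787, 0.0686, 0.1277]
orientation: [0.661, 0.75, 0.0, 0.001]
wrist_force: [2.4, -0.2, -0.8]
opening: 0.0434
grip_force: 12.0
```

apply_moves --commands '[[[0,0,1,0,0,0,255],[0,0,0.5,0,0,0,255],[0,0,0,0,0,0,255],[0,0,0,0,0,0,255]]]'

```text
t: 8.3
eef_pos: [0.5787, 0.0686, 0.1272]
orientation: [0.661, 0.751, 0.0, 0.001]
wrist_force: [1.4, -0.4, 9.2]
opening: 0.0437
grip_force: 12.0
```

The screw dropped about 5.5 mm and is seated. Turning forward now, following the pitch down.

apply_moves --commands '[[[0,0,0,0,0,0.12,255],[0,0,0.1,0,0,0.12,255],[0,0,0.1,0,0,0.12,255],[0,0,0.1,0,0,0.12,255],[0,0,0.1,0,0,0.12,255],[0,0,0.1,0,0,0.12,255],[0,0,0.1,0,0,0.12,255],[0,0,0.1,0,0,0.12,255]]]'

```text
t: 8.97
eef_pos: [0.5785, 0.0687, 0.1264]
orientation: [0.934, 0.358, 0.0, 0.0]
wrist_force: [0.2, -0.8, 6.5]
opening: 0.0436
grip_force: 12.0
```

apply_moves --commands '[[[0,0,0.1,0,0,0.12,255],[0,0,0.1,0,0,0.12,255],[0,0,0.1,0,0,0.12,255],[0,0,0.1,0,0,0.12,255],[0,0,0.1,0,0,0.12,255],[0,0,0.1,0,0,0.12,255],[0,0,0.1,0,0,0.12,255],[0,0,0.1,0,0,0.12,255]]]'

```text
t: 9.63
eef_pos: [0.5784, 0.069, 0.1254]
orientation: [0.994, -0.113, 0.0, -0.0]
wrist_force: [-0.5, -0.1, 5.8]
opening: 0.0437
grip_force: 12.0
```

```bash
python3 -c "
from h import *
st()"
```

```text
t9.63 tcp [578.4  69.  125.4] xax yaw -0.227 z [ 0.001  0.    -1.   ] q [-0.26  0.9   0.11  1.83 -0.2   0.43 -1.8 ] F [-0.5 -0.1  5.8] op 0.0437 gf 12.0
```

apply_moves --commands '[[[0,0,0.1,0,0,0.12,255],[0,0,0.1,0,0,0.12,255],[0,0,0.1,0,0,0.12,255],[0,0,0.1,0,0,0.12,255],[0,0,0.1,0,0,0.12,255],[0,0,0.1,0,0,0.12,255],[0,0,0.1,0,0,0.12,255],[0,0,0,0,0,0,255]]]'

```text
t: 10.3
eef_pos: [0.5785, 0.0693, 0.1244]
orientation: [0.862, -0.507, 0.0, -0.0]
wrist_force: [1.5, 1.4, 5.2]
opening: 0.044
grip_force: 12.0
```

```bash
python3 -c "
from h import *
st()"
```

```text
t10.30 tcp [578.5  69.3 124.4] xax yaw -1.064 z [ 0.001  0.    -1.   ] q [-0.37  0.92  0.3   1.83 -0.54  0.47 -2.32] F [1.5 1.4 5.2] op 0.0440 gf 12.0
```

apply_moves --commands '[[[0,0,-0.5,0,0,0,70],[0,0,0,0,0,0,70],[0,0,0,0,0,0,70],[0,0,0,0,0,0,70]]]'

```text
t: 10.63
eef_pos: [0.5777, 0.0688, 0.1241]
orientation: [0.863, -0.506, -0.001, 0.0]
wrist_force: [-0.5, -0.8, -0.3]
opening: 0.0639
grip_force: 0.0
```

apply_moves --commands '[[[0,0,0,0,0,-0.12,70],[0,0,0,0,0,-0.12,70],[0,0,0,0,0,-0.12,70],[0,0,0,0,0,-0.12,70],[0,0,0,0,0,-0.12,70],[0,0,0,0,0,-0.12,70],[0,0,0,0,0,-0.12,70],[0,0,0,0,0,-0.12,70]]]'

```text
t: 11.3
eef_pos: [0.578, 0.0686, 0.1243]
orientation: [0.999, -0.047, -0.0, 0.0]
wrist_force: [0.8, 0.1, -0.8]
opening: 0.0643
grip_force: 0.0
```

apply_moves --commands '[[[0,0,0,0,0,-0.12,70],[0,0,0,0,0,-0.12,70],[0,0,0,0,0,-0.12,70],[0,0,0,0,0,-0.12,70],[0,0,0,0,0,-0.12,70],[0,0,0,0,0,-0.12,70],[0,0,0,0,0,-0.12,70],[0,0,0,0,0,-0.12,70]]]'

```text
t: 11.97
eef_pos: [0.578, 0.0685, 0.1243]
orientation: [0.908, 0.419, -0.0, -0.0]
wrist_force: [-0.3, -0.8, -0.6]
opening: 0.0639
grip_force: 0.0
```

apply_moves --commands '[[[0,0,0,0,0,-0.12,70],[0,0,0,0,0,-0.12,70],[0,0,0,0,0,-0.12,70],[0,0,0,0,0,-0.12,70],[0,0,0,0,0,-0.12,70],[0,0,0,0,0,-0.12,70],[0,0,0,0,0,-0.12,70],[0,0,0,0,0,-0.12,70]]]'

```text
t: 12.63
eef_pos: [0.5781, 0.0684, 0.1243]
orientation: [0.612, 0.791, -0.0, -0.0]
wrist_force: [-0.1, 0.1, 0.1]
opening: 0.0639
grip_force: 0.0
```

```bash
python3 -c "
from h import *
st()"
```

```text
t12.63 tcp [578.1  68.4 124.3] xax yaw 1.825 z [-0. -0. -1.] q [ 0.01  0.91 -0.37  1.81  0.6   0.53 -0.5 ] F [-0.1  0.1  0.1] op 0.0639 gf 0.0
```

apply_moves --commands '[[[0,0,0,0,0,-0.12,70],[0,0,0,0,0,-0.12,70],[0,0,0,0,0,-0.12,70],[0,0,0,0,0,-0.12,70],[0,0,0,0,0,-0.12,70],[0,0,0,0,0,-0.12,70],[0,0,0,0,0,-0.12,70],[0,0,0,0,0,0,70]]]'

```text
t: 13.3
eef_pos: [0.578, 0.068, 0.1241]
orientation: [0.238, 0.971, -0.0, -0.0]
wrist_force: [0.1, -0.2, 1.2]
opening: 0.0639
grip_force: 0.0
```

apply_moves --commands '[[[0,0,0,0,0,0,255],[0,0,0,0,0,0,255],[0,0,0,0,0,0,255],[0,0,0,0,0,0,255],[0,0,0,0,0,0,255]]]' --grip_force 12

```text
t: 13.72
eef_pos: [0.5784, 0.0691, 0.1245]
orientation: [0.239, 0.971, 0.0, 0.0]
wrist_force: [0.0, 0.3, -1.0]
opening: 0.0437
grip_force: 12.0
```

apply_moves --commands '[[[0,0,0.2,0,0,0.12,255],[0,0,0.2,0,0,0.12,255],[0,0,0.1,0,0,0.12,255],[0,0,0.1,0,0,0.12,255],[0,0,0.1,0,0,0.12,255],[0,0,0.1,0,0,0.12,255],[0,0,0.1,0,0,0.12,255],[0,0,0.1,0,0,0.12,255]]]'

```text
t: 14.38
eef_pos: [0.5787, 0.0693, 0.1236]
orientation: [0.663, 0.749, 0.001, 0.0]
wrist_force: [1.5, 1.4, -1.4]
opening: 0.0436
grip_force: 12.0
```

```bash
python3 -c "
from h import *
st()"
```

```text
t14.38 tcp [578.7  69.3 123.6] xax yaw 1.693 z [ 0.001  0.001 -1.   ] q [-0.    0.91 -0.34  1.81  0.57  0.52 -0.6 ] F [ 1.5  1.4 -1.4] op 0.0436 gf 12.0
```

apply_moves --commands '[[[0,0,0.2,0,0,0.12,255],[0,0,0.2,0,0,0.12,255],[0,0,0.1,0,0,0.12,255],[0,0,0.1,0,0,0.12,255],[0,0,0.1,0,0,0.12,255],[0,0,0.1,0,0,0.12,255],[0,0,0.1,0,0,0.12,255],[0,0,0.1,0,0,0.12,255]]]'

```text
t: 15.05
eef_pos: [0.579, 0.0692, 0.1227]
orientation: [0.934, 0.358, 0.001, 0.0]
wrist_force: [2.3, 0.1, -0.3]
opening: 0.0437
grip_force: 12.0
```

apply_moves --commands '[[[0,0,0.2,0,0,0.12,255],[0,0,0.1,0,0,0.12,255],[0,0,0.1,0,0,0.12,255],[0,0,0.1,0,0,0.12,255],[0,0,0.1,0,0,0.12,255],[0,0,0.1,0,0,0.12,255],[0,0,0.1,0,0,0.12,255],[0,0,0.1,0,0,0.12,255]]]'

```text
t: 15.72
eef_pos: [0.5791, 0.0688, 0.1219]
orientation: [0.994, -0.113, 0.001, -0.0]
wrist_force: [2.6, -0.3, -0.6]
opening: 0.0434
grip_force: 12.0
```

apply_moves --commands '[[[0,0,0.1,0,0,0.12,255],[0,0,0.1,0,0,0.12,255],[0,0,0.1,0,0,0.12,255],[0,0,0.1,0,0,0.12,255],[0,0,0.1,0,0,0.12,255],[0,0,0.1,0,0,0.12,255],[0,0,0,0,0,0,255],[0,0,0,0,0,0,255]]]'

```text
t: 16.38
eef_pos: [0.5789, 0.0686, 0.1211]
orientation: [0.892, -0.452, 0.001, 0.0]
wrist_force: [1.9, -0.9, -0.1]
opening: 0.0435
grip_force: 12.0
```

```bash
python3 -c "
from h import *
st()
a=cams.snapshot('side')[150:250,255:385]
cv2.imwrite('pics/p4.png',cv2.resize(a,None,fx=6,fy=6,interpolation=2)[:,:,::-1])"
```

```text
t16.38 tcp [578.9  68.6 121.1] xax yaw -0.938 z [ 0.001 -0.001 -1.   ] q [-0.34  0.92  0.26  1.83 -0.48  0.45 -2.25] F [ 1.9 -0.9 -0.1] op 0.0435 gf 12.0
```

View pics/p4.png

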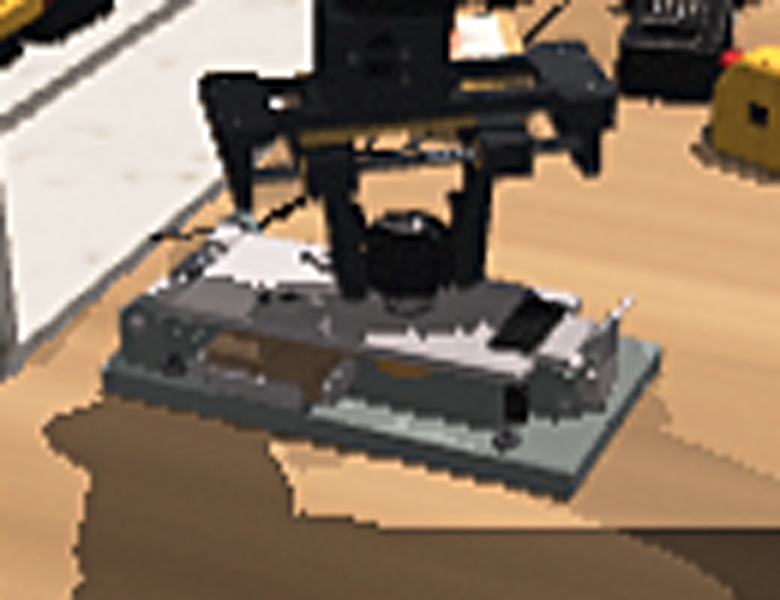

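The picture shows the leaf still under the catch at (610,340). The knob is gripped at (405,255) and has dropped about 11.6 mm in all. That puts the screw about one turn below the drop, so I'm handing in.

```bash
python3 -c "
from rig import workorder
print(workorder.close_job())"
```

```text
the job is handed in; nothing more can be done
None
```

I handed the job in with the leaf latched under its catch, the screw backed off until it dropped and then turned forward about one full turn, and the knob still gripped at 12 N. No pass/fail result came back.

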